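# Pack the column-change tray

## Robot

A 6-joint arm with a two-finger parallel gripper is mounted at the origin on a cart in front of the work surface, level with it; the furniture and walls round the work are solid. World frame = base frame: x ahead of the robot, y to its left, z up, the work surface at z = 0. Lengths are in m, angles in rad, forces in N, time in s.
With the tool pointing down it reaches from about 0.35 to 0.775 m from the base axis. Payload 7.3 kg.
Tool frame: the origin (TCP) lies at the centre of the arm's flange, where the gripper is bolted on; the fingertips stand 178 mm ahead of it and the grasp point (between the pads) lies 159 mm ahead of it (tip_extent is the distance from the TCP to the fingertips, in m); z points along the fingers, y is the line along which they close (so a half turn about z gives the same grasp; the last joint's range is limited). The gripper opens to 92 mm and grips with 3 to 60 N. Pads are 19 mm wide; open, the fingers measure 130 mm over their backs; the gripper's body (75 mm by 190 mm) begins 47 mm behind the grasp point.
Start: joints at [-1.317, 0.342, 1.524, -0, 1.275, -0.146], TCP at [0.204, -0.484, 0.405] pointing down, gripper open.
Joint ranges: [-2.53, 2.53], [-0.77, 2.02], [0.04, 2.7], [-1, 4.14], [0.28, 2.66], [-3.11, 3.11]. Speed limits (rad/s): [2.57, 2.57, 3.14, 3.14, 3.14, 3.14].

## Interface

Orientations are given as [roll, pitch, yaw] about the fixed x, y, z axes, in that order (R = Rz(yaw) Ry(pitch) Rx(roll)).
In Python, from cell import * gives the robot as it stands.
- The arm moves only by the tool arm_command, never from a script. Its arguments are lists of equal length, an entry for each row: "xyz": the shift along the world's x, y, z in mm, a list of three; "spin": the turn about the world's z in degrees. In form: {"xyz": [[tx, ty, tz], ...], "spin": [spin, ...]}. A call has 1 to 20 rows; each row shifts and turns the commanded pose from where the row before left it; what a row does not reach is not made up. A row lasts 1/10 s, in which the tool goes at most 50 mm and 8.59 degrees, less where a joint would pass 70% of its speed; a pose out of reach is approached as far as the arm can. A call with a gripper value outside its range is refused whole. "jaw" is the opening, from -1 (shut) to 1 (fully open), set as the call begins (left out, the last holds). The fingers move at their own pace and stop on an object; "squeeze" is the grip in N (left out, the last holds). Time passes only in rows, so rows that do not move let the fingers close. It gives the time, the measured TCP pose, the force, the opening and the grip force at its end, in the units of the state.
- observe(): the state, without advancing time (a new reading comes with each control period).
- read_camera(name): name is "side" or "top" or "wrist"; returns a dict with "img" (384x512x3 uint8, red, green, blue), "depth" (384x512 float32, m along the optical axis (not along the pixel's ray), 0 where there is no reading), "fx", "fy", "cx", "cy" (pixels), "world_from_camera" (4x4, takes a point from camera to world coordinates). Camera axes: x right, y up, looking along -z (the intrinsics and any distortion apply to the point x, -y, -z); pixel columns grow to the right and rows downward; lengths in m; the calibration is good to about 2 mm. The wrist camera is an equidistant fisheye: a pixel r from the principal point sees the ray r / f radians off the axis. A picture is of the moment at which its call begins.
- hand_in(): hands the job in; it is judged then, once.
The state is a dict: "time": time; "qpos": joint angles; "qvel": joint speeds; "joint_efforts": joint torques, N m; "tool_pos": TCP position; "tool_rot": TCP orientation; "contact_force": force on the tool from outside, world axes, zero at the start; "torque": the same for the moment, N m; "opening": finger opening in m; "grip_force": force on a finger pad.
Only numpy, scipy, OpenCV 4.12 (cv2) and the standard library are available. Lean on these libraries where they do the work, as an engineer would, in place of code of your own. Each camera call takes 0.05 s, during which the arm holds its last target. There are 200 camera calls.

## Task

Pack the column-change tray for the chromatograph: lay the long separation column, the syringe, the short blue-handled screwdriver and the large bottle cap each in the tray insert whose pocket is cut for it, seated fully down on the pocket's floor. The short column and the small cap do not belong to this kit: leave them lying where they are.

Things in the scene. Friction and masses are not known exactly. Their poses are not given: they have to be found in the camera images.
- long_column: The long separation column: brown tube with a blue band and two black end fittings, 142 mm long and 17 mm thick, lying flat. Origin at the middle of its underside (bench level), y along its length. Hold it across its width, near the middle. 90 g.
- syringe: Plastic syringe, 116 mm long, lying; 25 mm across its flange and as a solid to grip, 25 mm high, its axis 12 mm up. Origin at the middle of its underside; y along its length towards the nozzle, the plunger at -y; barrel from y = -32 to +58 mm: hold it there, about y = +13 mm. It is round and can roll. 12 g.
- short_screwdriver: Short screwdriver with a blue handle, 157 mm long, lying, its axis 14 mm up. Origin at the middle of its length, at bench level; y along it: handle (27 mm thick, round) from y = -10 to +78 mm, thin blade (6 mm) towards -y. Hold the handle, about y = +30 mm. It can roll. 70 g.
- large_cap: The larger of two white-grey ribbed bottle caps, 49 mm across and 26 mm high, lying flat. Origin at the middle of its underside, z up. 18 g.
- short_column: Look-alike: a shorter separation column, cream with brown end fittings, 112 mm long, 17 mm thick. Not for the tray: it stays where it lies. Origin at the middle of its underside, y along its length.
- small_cap: Look-alike: the smaller white ribbed bottle cap, 38 mm across and 20 mm high. Not for the tray: it stays where it lies. Origin at the middle of its underside.
- column_insert: Fixed grey tray insert 184 x 73 x 16 mm; four lie side by side in a steel tray, 3 mm over the bench. Origin: middle of its underside, x along it, z up; pocket floor (dark) at z +5, top at +16 mm. Pocket: groove 156 mm long, 30 wide, centred. Finger cut-out 69 mm wide at x -29 to 29. The long column's origin goes over this origin, its y along x, either way round.
- syringe_insert: Fixed grey tray insert 184 x 73 x 16 mm; four lie side by side in a steel tray, 3 mm over the bench. Origin: middle of its underside, x along it, z up; pocket floor (dark) at z +5, top at +16 mm. Pocket: groove 132 mm long, 38 wide, centred, 47 wide at x -34. Finger cut-out 69 mm wide at x -15 to 41. The syringe's origin goes over this origin, its nozzle (+y) best towards +x.
- screwdriver_insert: Fixed grey tray insert 184 x 73 x 16 mm; four lie side by side in a steel tray, 3 mm over the bench. Origin: middle of its underside, x along it, z up; pocket floor (dark) at z +5, top at +16 mm. Pocket: handle bed 40 mm wide at x -22 to 86, blade slot 16 wide at x -86 to -22. Finger cut-out 69 mm wide at x 2 to 58. The screwdriver's origin goes over this origin, handle (+y) to +x.
- cap_insert: Fixed grey tray insert 184 x 73 x 16 mm; four lie side by side in a steel tray, 3 mm over the bench. Origin: middle of its underside, x along it, z up; pocket floor (dark) at z +5, top at +16 mm. Pocket: round well 62 mm across at the origin, crossed by a finger slot 40 wide at x -55 to 55. Fixed fittings at x -75 and 75 stand 16 mm over the top.
There are look-alikes about, which are no part of the job. Leave any black or red look-alike of the large_cap alone.

How it is judged:
By the outcome, as a careful person would: the job done as asked, in the order asked, and still so for the second after the job is handed in, with the robot touching nothing.
It also fails if it takes over 109 s, if anything falls off the work surface, if the arm or the gripper's body presses on something with over 40 N, if the wrist force passes 120 N, or if a joint passes its speed limit or range.

## Working session

There is one attempt and no reset: what is moved stays moved. The work goes in short steps, Python scripts to look and compute and a tool call to move; the robot and the scene stay as the last step left them, time stands still between calls to the robot, and variables do not carry over. Pictures are saved under pics/ and viewed, at most 14 in all, crops included, and the job is handed in when it is done.

Besides the shell and the picture viewer there is one more tool, called by a JSON object that holds its "name" and its "arguments", one argument or row to a line. arm_command: Moves the arm, as the interface text tells. Its arguments: {"type":"object","properties":{"xyz":{"type":"array","items":{"type":"array","items":{"type":"number"}}},"spin":{"type":"array","items":{"type":"number"}},"jaw":{"type":"number"},"squeeze":{"type":"number"}},"required":["xyz","spin"]}

```bash
mkdir -p pics; cat > h.py <<'E'
from cell import *
import numpy as np, cv2
def shot(n,f):
    c=read_camera(n); cv2.imwrite('pics/'+f,c['img'][:,:,::-1]); np.savez('pics/'+f[:-4]+'.npz',**c); return c
def cloud(c):
    d=c['depth']; v,u=np.mgrid[:d.shape[0],:d.shape[1]]
    x=(u-c['cx'])/c['fx']*d; y=-(v-c['cy'])/c['fy']*d
    P=np.stack([x,y,-d,np.ones_like(d)],-1)@np.array(c['world_from_camera']).T
    return P[...,:3]
E
python3 - <<'E'
from h import *
s=observe(); print(s)
for n in('top','side'):
    c=shot(n,n+'1.png'); print(c['fx'],c['cx'],c['cy'],np.round(c['world_from_camera'],3).tolist())
E
```

```text
{'time': 0.0, 'qpos': array([-1.31701836e+00,  3.42712176e-01,  1.52501597e+00,  3.69680688e-06,
        1.27543207e+00, -1.45992453e-01]), 'qvel': array([ 1.97510027e-03,  1.70454738e-03,  8.28668394e-05, -1.47759287e-03,
        2.75083573e-05, -3.12745865e-04]), 'joint_efforts': array([-1.67257822e-03, -4.31255865e+01, -2.44218671e+01,  7.18111242e-02,
        5.61797374e-02, -9.93968547e-05]), 'tool_pos': array([ 0.20432232, -0.48345511,  0.4040506 ]), 'tool_rot': array([-3.14004229e+00, -2.31536593e-04,  3.99769160e-01]), 'contact_force': array([-0.00073689,  0.35821269, -0.06236086]), 'torque': array([ 0.02409503, -0.01211478, -0.04450303]), 'grip_force': 0.0, 'opening': 0.09145792231439565}
431.82770194154307 255.9027735083733 193.2982032837049 [[0.022, 0.992, -0.121, 0.305], [-1.0, 0.024, 0.015, -0.045], [0.018, 0.12, 0.993, 1.49], [0.0, 0.0, 0.0, 1.0]]
441.3713268343559 255.4929397122556 191.93548660455977 [[1.0, -0.011, -0.008, 0.475], [-0.003, 0.417, -0.909, -1.133], [0.013, 0.909, 0.417, 0.539], [0.0, 0.0, 0.0, 1.0]]
```

View pics/top1.png

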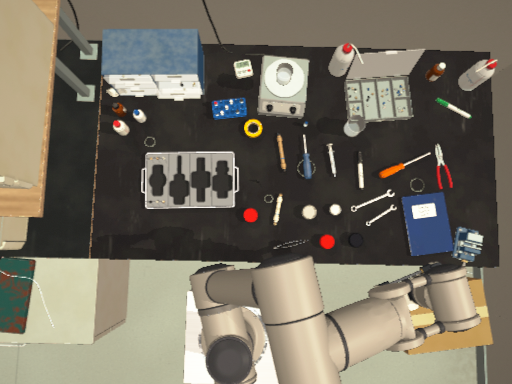

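View pics/side1.png

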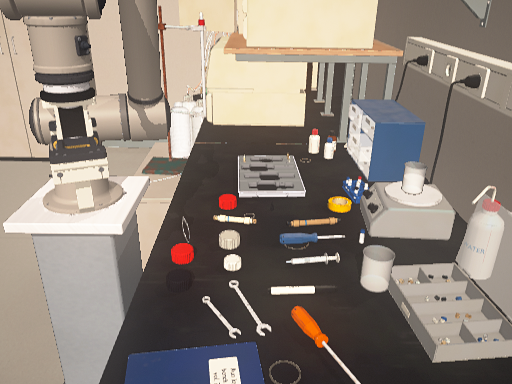

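The top view shows the tray at (190,180). The long column is at (281,152), the blue screwdriver at (306,155), the syringe at (331,160), the large cap at (309,212) and the small cap at (335,210). I'll enlarge the work region.

```bash
python3 - <<'E'
import cv2
a=cv2.imread('pics/top1.png')
b=cv2.resize(a[140:220,135:245],None,fx=7,fy=7,interpolation=cv2.INTER_CUBIC); cv2.imwrite('pics/c1.png',b)
b=cv2.resize(a[115:225,240:350],None,fx=5.4,fy=5.4,interpolation=cv2.INTER_CUBIC); cv2.imwrite('pics/c2.png',b)
E
```

```text
(no output)
```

View pics/c1.png

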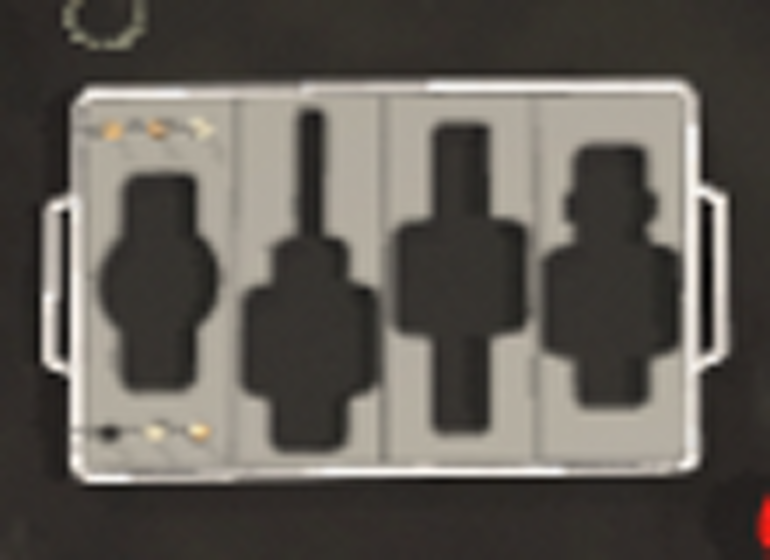

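View pics/c2.png

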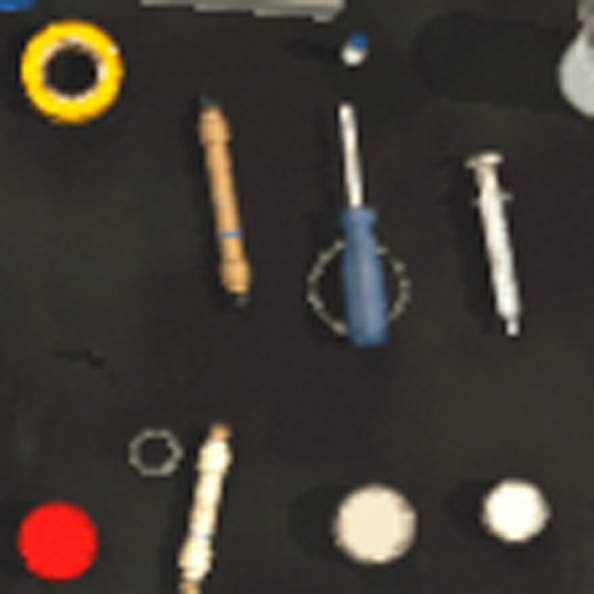

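```bash
cat >> h.py <<'E'
def ray(c,uv,z):
    uv=np.atleast_2d(uv).astype(float); M=np.array(c['world_from_camera'])
    d=np.c_[(uv[:,0]-c['cx'])/c['fx'],-(uv[:,1]-c['cy'])/c['fy'],-np.ones(len(uv))]@M[:3,:3].T
    o=M[:3,3]; return o+d*((z-o[2])/d[:,2])[:,None]
def rect(P):
    P=np.asarray(P,np.float32)[:,:2]*1000; (cx,cy),(w,h),a=cv2.minAreaRect(P)
    if w<h: w,h,a=h,w,a+90
    a=(a+90)%180-90
    return np.round([cx,cy,w,h,a],1)
def comps(m,roi,amin=20):
    x0,y0,x1,y1=roi; k=np.zeros(m.shape,np.uint8); k[y0:y1,x0:x1]=m[y0:y1,x0:x1]
    n,l,s,_=cv2.connectedComponentsWithStats(k)
    return [np.argwhere(l==i)[:,::-1] for i in range(1,n) if s[i,4]>=amin]
E
python3 - <<'E'
from h import *
c=dict(np.load('pics/top1.npz')); im=c['img']; g=cv2.cvtColor(im,cv2.COLOR_RGB2GRAY); P=cloud(c)
print('bench z',np.percentile(P[205:235,110:140,2],[5,50,95]), 'insert', P[157,190,2],P[180,203,2])
m=(g<90)
for q in comps(m,(146,152,236,208),100): print('pocket',len(q),rect(ray(c,q,.019)))
print('tray',[ (len(q),rect(ray(c,q,.019))) for q in comps((g>90),(135,140,245,215),500)])
H=(P[...,2]>.006)&(c['depth']>0)
for q in comps(H,(240,115,350,225),15): 
    z=P[q[:,1],q[:,0],2]; print('H',len(q),q.mean(0).round(),z.max().round(3),rect(ray(c,q,.01)))
hs=cv2.cvtColor(im,cv2.COLOR_RGB2HSV)
for q in comps((g>75)|(hs[...,1]>110)&(g>50),(240,115,350,225),15): print('C',len(q),q.mean(0).round(1),rect(ray(c,q,.011)),im[q[:,1],q[:,0]].mean(0).round())
E
```

```text
bench z [-0.00445923  0.00095033  0.00606501] insert 0.020995675411750847 0.01203742711863276
pocket 512 [524.2 196.2 166.9  65.    2.6]
pocket 527 [527.6 124.4 149.8  65.1   2.3]
pocket 537 [530.9  52.3 125.4  65.3   1.7]
pocket 383 [521.9 273.1 104.6  54.7   2.7]
tray [(3284, array([527.1, 162.2, 333.4, 198. , -88.5]))]
H 90 [288. 116.] 0.045 [ 759.  -164.2  134.4   14.6  -88.4]
H 85 [347. 127.] 0.081 [ 7.344e+02 -3.804e+02  7.640e+01  2.130e+01 -2.000e-01]
H 189 [252. 128.] 0.029 [713.4 -48.6  69.2  66.9 -25.6]
H 155 [281. 152.] 0.022 [ 630.1 -151.5  144.3   23.4    8.8]
H 220 [306. 162.] 0.034 [ 6.192e+02 -2.397e+02  1.531e+02  3.490e+01  4.000e-01]
H 116 [331. 158.] 0.028 [ 609.8 -324.3  117.5   28.9    7.5]
H 125 [277. 209.] 0.024 [ 436.4 -141.8  115.4   19.1   -7.8]
H 104 [334. 209.] 0.023 [ 438.2 -334.5   43.6   38.8   83.2]
H 174 [309. 212.] 0.033 [ 423.7 -251.1   52.3   50.8   30.9]
H 164 [250. 215.] 0.032 [410.4 -47.8  48.5  46.2 -43.6]
C 85 [288.5 115.8] [ 760.5 -162.4  130.9   10.9  -88.4] [115. 110.  99.]
C 99 [346.9 126.4] [ 7.341e+02 -3.801e+02  7.630e+01  2.130e+01 -2.000e-01] [158. 157. 146.]
C 250 [252.8 127.7] [717.7 -52.   68.6  63.3   1.4] [202. 166.  32.]
C 22 [305.3 123.8] [ 7.371e+02 -2.350e+02  1.830e+01  1.410e+01  4.000e-01] [113. 125. 131.]
C 157 [281.  151.6] [ 632.5 -151.8  129.2   18.3    7.8] [179. 139.  92.]
C 250 [306.3 161.1] [ 617.1 -229.   156.4   59.4   17.6] [110. 120. 129.]
C 150 [331.7 158.4] [ 611.  -332.3  118.6   23.1   12.2] [185. 180. 166.]
C 157 [277.4 209. ] [ 433.6 -142.9  109.7   20.2   -9.6] [206. 193. 159.]
C 37 [268.4 198.6] [ 467.9 -111.1   31.1   24.3  -88.6] [104. 102.  86.]
C 180 [309.  211.7] [ 425.5 -252.3   51.6   48.4  -44.1] [207. 196. 170.]
C 121 [334.9 209.2] [ 435.3 -341.1   41.7   38.   -88.7] [206. 201. 185.]
C 179 [250.3 214.6] [411.3 -48.7  51.5  48.    1.2] [225.  32.  24.]
```

{"name": "arm_command", "arguments": {
  "xyz": [
    [35, 24, 0],
    [35, 24, 0],
    [35, 24, 0],
    [35, 24, 0],
    [35, 24, 0],
    [35, 24, 0],
    [35, 24, 0],
    [35, 24, 0],
    [35, 24, 0],
    [35, 24, 0],
    [0, 0, 0],
    [0, 0, 0],
    [0, 0, 0]
  ],
  "spin": [-2.3, -2.3, -2.3, -2.3, -2.3, -2.3, -2.3, -2.3, -2.3, -2.3, 0, 0, 0]
}}

```text
time: 1.4
tool_pos: [0.5537, -0.2441, 0.4044]
tool_rot: [-3.142, 0.001, -0.002]
contact_force: [0.3, 0.1, 0.2]
opening: 0.092
grip_force: 0.0
```

```bash
python3 - <<'E'
from h import *
c=shot('wrist','w1.png'); print(c['fx'],c['cx'],c['cy'],np.round(c['world_from_camera'],3).tolist())
E
```

```text
297.3186396354542 260.67181638992844 189.9985160233303 [[-0.001, 0.959, 0.285, 0.63], [-1.0, -0.0, -0.001, -0.245], [-0.001, -0.285, 0.959, 0.385], [0.0, 0.0, 0.0, 1.0]]
```

View pics/w1.png

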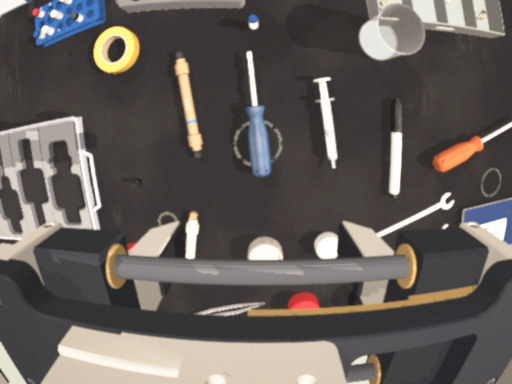

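The wrist view shows the long column from (180,55) to (197,155), the screwdriver from (250,53) to (262,175) and the syringe from (322,78) to (334,166). None of them is hidden. I'll measure them.

```bash
cat >> h.py <<'E'
def fray(c,uv,z):
    uv=np.atleast_2d(uv).astype(float); M=np.array(c['world_from_camera'])
    x=(uv[:,0]-c['cx'])/c['fx']; y=(uv[:,1]-c['cy'])/c['fy']; r=np.hypot(x,y)+1e-9; s=np.sin(r)/r
    d=np.c_[x*s,-y*s,-np.cos(r)]@M[:3,:3].T
    o=M[:3,3]; return o+d*((z-o[2])/d[:,2])[:,None]
def axis(P):
    P=P[:,:2]*1000; m=P.mean(0); w,v=np.linalg.eigh(np.cov(P.T)); a=v[:,1]; a=a*np.sign(a[0])
    t=(P-m)@a; n=(P-m)@[-a[1],a[0]]
    lo,hi=t.min(),t.max(); nm=(n.min()+n.max())/2
    return 'mid',(m+a*(lo+hi)/2).round(1),'len',round(hi-lo,1),'w',round(np.ptp(n),1),'ang',round(float(np.degrees(np.arctan2(a[1],a[0]))),1)
E
python3 - <<'E'
from h import *
for f,R,roi in(('w1',fray,[(165,40,215,165),(225,40,290,185),(308,68,345,175)]),('top1',ray,[(272,128,292,178),(295,128,318,185),(322,138,342,182)])):
    c=dict(np.load(f'pics/{f}.npz')); im=c['img'].astype(int); g=im.mean(2); r,b=im[...,0],im[...,2]
    for n,m,z,ro in(('col',(r-b>45)&(g>60),.0085,roi[0]),('handle',(b-r>30)&(g>45),.014,roi[1]),('syr',(g>110),.0125,roi[2])):
        q=max(comps(m,ro,10),key=len); print(f,n,len(q),axis(R(c,q,z)))
E
```

```text
w1 col 694 ('mid', array([ 653.2, -148.2]), 'len', np.float64(82.1), 'w', np.float64(18.4), 'ang', 9.3)
w1 handle 1157 ('mid', array([ 583.7, -241.2]), 'len', np.float64(90.5), 'w', np.float64(25.4), 'ang', 5.8)
w1 syr 959 ('mid', array([ 607.9, -329.5]), 'len', np.float64(118.4), 'w', np.float64(23.6), 'ang', 9.5)
top1 col 101 ('mid', array([ 654.3, -148.8]), 'len', np.float64(80.3), 'w', np.float64(17.9), 'ang', 9.2)
top1 handle 146 ('mid', array([ 584.6, -241.5]), 'len', np.float64(86.4), 'w', np.float64(24.7), 'ang', 6.4)
top1 syr 132 ('mid', array([ 609.9, -329.6]), 'len', np.float64(118.1), 'w', np.float64(18.4), 'ang', 9.1)
```

{"name": "arm_command", "arguments": {
  "xyz": [
    [19.3, 23, -20],
    [19.3, 23, -20],
    [19.3, 23, -20],
    [19.4, 23, -20],
    [0, 0, -30],
    [0, 0, -30],
    [0, 0, -30],
    [0, 0, -20],
    [0, 0, -15],
    [0, 0, -10],
    [0, 0, -7],
    [0, 0, 0],
    [0, 0, 0]
  ],
  "spin": [2.3, 2.3, 2.3, 2.4, 0, 0, 0, 0, 0, 0, 0, 0, 0],
  "jaw": 0,
  "squeeze": 15
}}

```text
time: 2.75
tool_pos: [0.6319, -0.1518, 0.1836]
tool_rot: [3.141, -0.001, 0.161]
contact_force: [0.2, 1.1, -0.6]
opening: 0.046
grip_force: 0.0
```

Pose is as planned; close and lift.

{"name": "arm_command", "arguments": {
  "xyz": [
    [0, 0, -1],
    [0, 0, 0],
    [0, 0, 0],
    [0, 0, 0],
    [0, 0, 0],
    [0, 0, 0],
    [0, 0, 0]
  ],
  "spin": [0, 0, 0, 0, 0, 0, 0],
  "jaw": -1,
  "squeeze": 15
}}

```text
time: 3.45
tool_pos: [0.6317, -0.1516, 0.1819]
tool_rot: [3.141, -0.0, 0.161]
contact_force: [0.0, 0.5, 1.9]
opening: 0.0167
grip_force: 15.0
```

{"name": "arm_command", "arguments": {
  "xyz": [
    [0, 0, 10],
    [0, 0, 25],
    [0, 0, 30],
    [0, 0, 30],
    [-15, 40, 5],
    [-15, 40, 0],
    [-15, 40, 0],
    [-15, 40, 0],
    [-15, 40, 0],
    [-15, 40, 0],
    [-14, 36, 0],
    [0, 0, 0],
    [0, 0, 0],
    [0, 0, 0]
  ],
  "spin": [0, 0, 0, 0, -1, -1, -1, -1, -1, -1, -0.9, 0, 0, 0]
}}

```text
time: 4.85
tool_pos: [0.5281, 0.1237, 0.2821]
tool_rot: [3.141, -0.001, 0.04]
contact_force: [-0.1, -0.7, -0.4]
opening: 0.0161
grip_force: 15.0
```

```bash
python3 - <<'E'
from h import *
c=shot('wrist','w2.png'); print(np.round(c['world_from_camera'],3).tolist()); print(observe()['tool_rot'])
E
```

```text
[[0.041, 0.958, 0.283, 0.605], [-0.999, 0.039, 0.011, 0.126], [-0.001, -0.283, 0.959, 0.263], [0.0, 0.0, 0.0, 1.0]]
[ 3.14127785e+00 -5.57335723e-04  3.91046879e-02]
```

View pics/w2.png

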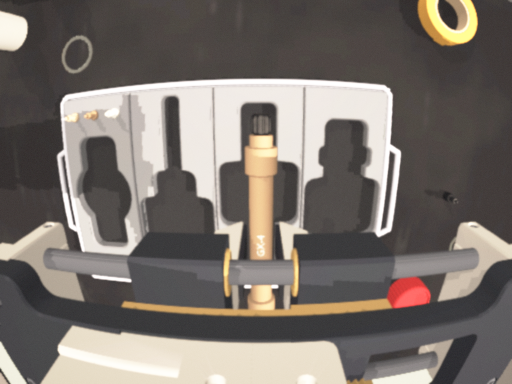

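The column is held and lines up with its pocket. Insert seams meet the far edge at about (131,93), (213,88) and (303,87). The blade-slot end is at (172,97) and the syringe pocket end at (342,122).

```bash
python3 - <<'E'
from h import *
c=dict(np.load('pics/w2.npz'))
print((fray(c,[(131,93),(213,88),(303,87),(172,97),(166,97),(178,97),(342,121)],.019)*1000).round(1))
t=np.radians(2.33); ex=-np.array([np.cos(t),np.sin(t)]); ey=np.array([np.sin(t),-np.cos(t)])
mid=np.array([526.2,161.5])
for n,k in(('cap',-1.5),('scr',-.5),('col',.5),('syr',1.5)): print(n,mid+k*73.5*ey)
print('slot end', mid-.5*73.5*ey-86*ex,'syr end',mid+1.5*73.5*ey-66*ex,'seams',[mid+k*73.5*ey+85*-ex for k in(-1,0,1)])
# seam lines: dark thin lines across row samples
g=cv2.cvtColor(c['img'],cv2.COLOR_RGB2GRAY)
for v in(95,100,105): 
    r=g[v,70:385].astype(int); i=np.where((r<np.minimum(np.roll(r,4),np.roll(r,-4))-25))[0]+70; print(v,i)
E
```

```text
[[615.  238.4  19. ]
 [617.5 165.8  19. ]
 [621.1  92.9  19. ]
 [610.3 200.5  19. ]
 [610.4 205.8  19. ]
 [610.2 195.2  19. ]
 [595.5  58.4  19. ]]
cap [521.71779022 271.65885028]
scr [524.70593007 198.21961676]
col [527.69406993 124.78038324]
syr [530.68220978  51.34114972]
slot end [610.63482916 201.71594366] syr end [596.62764396  54.02437734] seams [array([608.14158599, 238.39490546]), array([611.12972584, 164.95567194]), array([614.11786569,  91.51643842])]
95 [128 129 130 212 213 214 303 304 305]
100 [128 129 130 212 213 214 303 304 305]
105 [128 129 130 212 213 214 303 304 305]
```

{"name": "arm_command", "arguments": {
  "xyz": [
    [0, 1, -20],
    [0, 0, -25],
    [0, 0, -20],
    [0, 0, -12],
    [0, 0, -8],
    [0, 0, -4],
    [0, 0, -2],
    [0, 0, 0],
    [0, 0, 0]
  ],
  "spin": [0, 0, 0, 0, 0, 0, 0, 0, 0]
}}

```text
time: 5.8
tool_pos: [0.5279, 0.1255, 0.1914]
tool_rot: [3.142, -0.001, 0.04]
contact_force: [-0.4, -0.0, -1.8]
opening: 0.0165
grip_force: 15.0
```

{"name": "arm_command", "arguments": {
  "xyz": [
    [0, 0, -1],
    [0, 0, 0],
    [0, 0, 0]
  ],
  "spin": [0, 0, 0]
}}

```text
time: 6.1
tool_pos: [0.5277, 0.1255, 0.19]
tool_rot: [3.142, -0.0, 0.04]
contact_force: [0.2, -0.7, -0.7]
opening: 0.0162
grip_force: 15.0
```

{"name": "arm_command", "arguments": {
  "xyz": [
    [0, 0, 0],
    [0, 0, 0],
    [0, 0, 0],
    [0, 0, 0],
    [0, 0, 5],
    [0, 0, 15],
    [0, 0, 30],
    [0, 0, 40],
    [0, 0, 30],
    [0, 0, 0],
    [0, 0, 0]
  ],
  "spin": [0, 0, 0, 0, 0, 0, 0, 0, 0, 0, 0],
  "jaw": -0.43
}}

```text
time: 7.2
tool_pos: [0.5275, 0.1254, 0.3104]
tool_rot: [3.142, -0.001, 0.04]
contact_force: [0.2, 0.1, 0.0]
opening: 0.0264
grip_force: 0.0
```

```bash
python3 - <<'E'
from h import *
c=shot('wrist','w3.png')
E
```

```text
(no output)
```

View pics/w3.png

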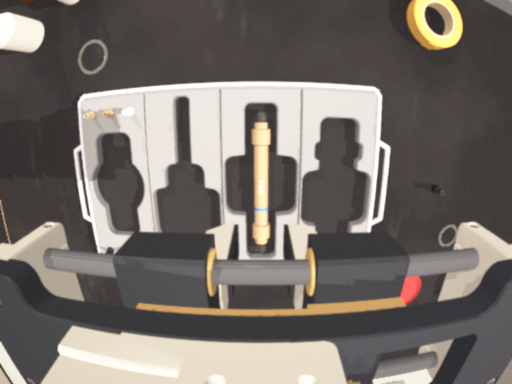

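The column lies centred in its groove, from (261,113) to (261,250). Next, the syringe.

{"name": "arm_command", "arguments": {
  "xyz": [
    [5, -35, 0],
    [7, -47, 0],
    [7, -47, 0],
    [7, -47, 0],
    [7, -47, 0],
    [7, -47, 0],
    [7, -47, 0],
    [7, -47, 0],
    [7, -47, 0],
    [7, -46, -10],
    [0.2, 0, -25],
    [0, 0, -30],
    [0, 0, -25],
    [0, 0, -15],
    [0, 0, -10],
    [0, 0, -10],
    [0, 0, 0],
    [0, 0, 0]
  ],
  "spin": [0.7, 0.7, 0.7, 0.7, 0.7, 0.7, 0.7, 0.7, 0.7, 0.7, 0, 0, 0, 0, 0, 0, 0, 0],
  "jaw": 0.3,
  "squeeze": 8
}}

```text
time: 9.05
tool_pos: [0.5961, -0.3317, 0.1855]
tool_rot: [3.141, -0.001, 0.163]
contact_force: [0.4, -0.5, 0.3]
opening: 0.0597
grip_force: 0.0
```

{"name": "arm_command", "arguments": {
  "xyz": [
    [0, 0, 0],
    [0, 0, 0],
    [0, 0, 0],
    [0, 0, 0],
    [0, 0, 0],
    [0, 0, 0],
    [0, 0, 0],
    [0, 0, 0]
  ],
  "spin": [0, 0, 0, 0, 0, 0, 0, 0],
  "jaw": -1,
  "squeeze": 8
}}

```text
time: 9.85
tool_pos: [0.5959, -0.3316, 0.1849]
tool_rot: [3.141, -0.0, 0.162]
contact_force: [0.0, 0.7, 2.2]
opening: 0.0245
grip_force: 8.0
```

{"name": "arm_command", "arguments": {
  "xyz": [
    [0, 0, 10],
    [0, 0, 25],
    [0, 0, 35],
    [-8, 40, 35],
    [-8, 40, 0],
    [-8, 40, 0],
    [-8, 40, 0],
    [-8, 40, 0],
    [-8, 40, 0],
    [-8, 40, 0],
    [-8, 40, 0],
    [-8, 40, 0],
    [-6.4, 22.5, 0],
    [0, 0, 0],
    [0, 0, 0],
    [0, 0, 0]
  ],
  "spin": [0, 0, 0, -0.7, -0.7, -0.7, -0.7, -0.7, -0.7, -0.7, -0.7, -0.7, -0.7, 0, 0, 0]
}}

```text
time: 11.45
tool_pos: [0.5184, 0.0472, 0.2877]
tool_rot: [3.141, -0.001, 0.04]
contact_force: [0.8, -0.1, -0.5]
opening: 0.0245
grip_force: 8.0
```

```bash
python3 - <<'E'
from h import *
c=shot('wrist','w4.png')
E
```

```text
(no output)
```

View pics/w4.png

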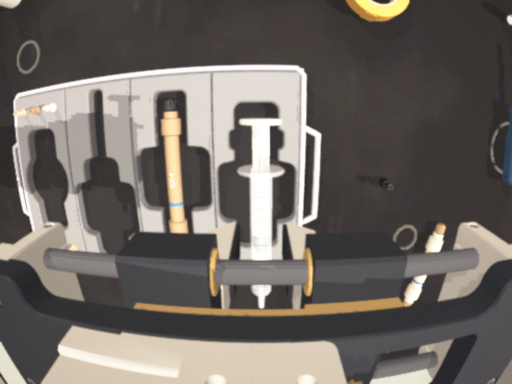

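The syringe is held straight, with its flange at (261,171) and plunger end at (261,122). I'll check how it sits along its length.

```bash
python3 - <<'E'
from h import *
c=dict(np.load('pics/w4.npz'))
z=observe()['tool_pos'][2]-.185+.0125
print(observe()['tool_pos'],(fray(c,[(261,122),(261,171),(262,304)],z)*1000).round(1))
E
```

```text
[0.51843099 0.04701578 0.28751716] [[586.2  49.4 115. ]
 [560.4  48.3 115. ]
 [473.8  44.1 115. ]]
```

{"name": "arm_command", "arguments": {
  "xyz": [
    [0, 3.5, -15],
    [0, 0, -20],
    [0, 0, -20],
    [0, 0, -15],
    [0, 0, -10],
    [0, 0, 0],
    [0, 0, 0]
  ],
  "spin": [0, 0, 0, 0, 0, 0, 0]
}}

```text
time: 12.2
tool_pos: [0.5184, 0.0512, 0.2076]
tool_rot: [3.141, -0.0, 0.04]
contact_force: [-0.3, -0.9, 0.1]
opening: 0.0249
grip_force: 8.0
```

{"name": "arm_command", "arguments": {
  "xyz": [
    [0, 0, -8],
    [0, 0, -4],
    [0, 0, -2],
    [0, 0, 0],
    [0, 0, 0]
  ],
  "spin": [0, 0, 0, 0, 0]
}}

```text
time: 12.7
tool_pos: [0.5181, 0.0517, 0.1934]
tool_rot: [3.141, -0.0, 0.04]
contact_force: [0.7, -0.6, -0.6]
opening: 0.0245
grip_force: 8.0
```

{"name": "arm_command", "arguments": {
  "xyz": [
    [0, 0, 0],
    [0, 0, 0],
    [0, 0, 0],
    [0, 0, 3],
    [0, 0, 5],
    [0, 0, 15],
    [0, 0, 30],
    [0, 0, 40],
    [0, 0, 30],
    [0, 0, 0],
    [0, 0, 0]
  ],
  "spin": [0, 0, 0, 0, 0, 0, 0, 0, 0, 0, 0],
  "jaw": -0.39
}}

```text
time: 13.8
tool_pos: [0.5179, 0.0516, 0.317]
tool_rot: [3.141, -0.002, 0.04]
contact_force: [0.5, 1.2, -1.4]
opening: 0.0279
grip_force: 0.0
```

```bash
python3 - <<'E'
from h import *
c=shot('wrist','w5.png')
im=c['img'].astype(int);g=im.mean(2)
t=shot('top','top2.png'); gt=t['img'].astype(int)
# screwdriver recheck from top
b=gt[...,2]-gt[...,0]; q=max(comps(((b>30)&(gt.mean(2)>45)),(295,128,318,185),10),key=len); print(axis(ray(t,q,.014)))
E
```

```text
('mid', array([ 584.6, -241.5]), 'len', np.float64(86.4), 'w', np.float64(24.7), 'ang', 6.4)
```

View pics/w5.png

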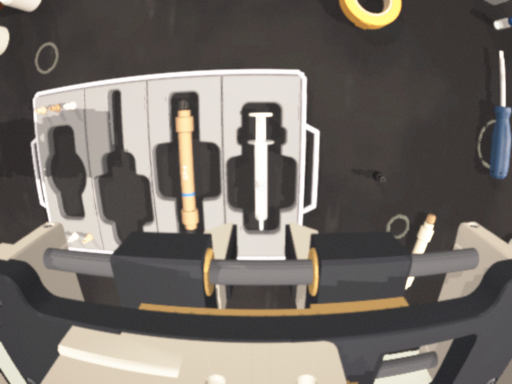

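The syringe lies in its pocket with the flange in the wider part. Next, the screwdriver.

{"name": "arm_command", "arguments": {
  "xyz": [
    [8, -32, 0],
    [10, -42, 0],
    [10, -42, 0],
    [10, -42, 0],
    [10, -42, 0],
    [10, -42, 0],
    [10, -42, -15],
    [2, -8.4, -25],
    [0, 0, -25],
    [0, 0, -25],
    [0, 0, -20],
    [0, 0, -12],
    [0, 0, -7],
    [0, 0, 0],
    [0, 0, 0]
  ],
  "spin": [0.5, 0.5, 0.5, 0.5, 0.5, 0.5, 0.5, 0.3, 0, 0, 0, 0, 0, 0, 0],
  "jaw": 0.3,
  "squeeze": 15
}}

```text
time: 15.4
tool_pos: [0.5883, -0.2409, 0.1879]
tool_rot: [3.141, -0.001, 0.107]
contact_force: [-0.2, 0.6, 0.5]
opening: 0.0596
grip_force: 0.0
```

{"name": "arm_command", "arguments": {
  "xyz": [
    [0, 0, 0],
    [0, 0, 0],
    [0, 0, 0],
    [0, 0, 0],
    [0, 0, 0],
    [0, 0, 0],
    [0, 0, 0],
    [0, 0, 0]
  ],
  "spin": [0, 0, 0, 0, 0, 0, 0, 0],
  "jaw": -1
}}

```text
time: 16.2
tool_pos: [0.5881, -0.2408, 0.1875]
tool_rot: [3.141, -0.0, 0.107]
contact_force: [-0.6, 0.7, 3.4]
opening: 0.0263
grip_force: 15.0
```

{"name": "arm_command", "arguments": {
  "xyz": [
    [0, 0, 10],
    [0, 0, 25],
    [0, 0, 35],
    [-4, 20, 30],
    [-9, 42, 0],
    [-9, 42, 0],
    [-9, 42, 0],
    [-9, 42, 0],
    [-9, 42, 0],
    [-9, 42, 0],
    [-9, 42, 0],
    [-9, 42, 0],
    [-9, 42, 0],
    [-8.4, 39.8, 0],
    [0, 0, 0],
    [0, 0, 0],
    [0, 0, 0]
  ],
  "spin": [0, 0, 0, -0.3, -0.3, -0.3, -0.4, -0.4, -0.4, -0.4, -0.4, -0.3, -0.3, -0.3, 0, 0, 0]
}}

```text
time: 17.9
tool_pos: [0.4949, 0.1963, 0.2875]
tool_rot: [3.141, -0.0, 0.04]
contact_force: [0.4, -1.4, 0.2]
opening: 0.0264
grip_force: 15.0
```

```bash
python3 - <<'E'
from h import *
c=shot('wrist','w6.png'); print(observe()['tool_pos'])
E
```

```text
[0.49493715 0.19597819 0.28744777]
```

View pics/w6.png

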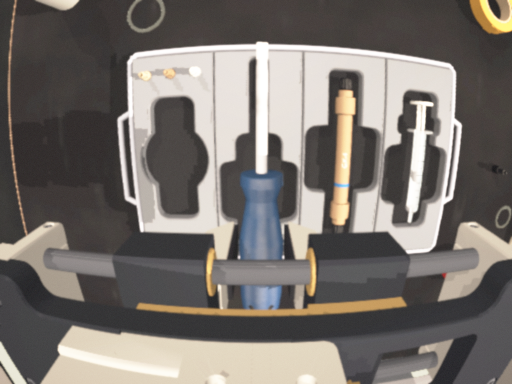

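The screwdriver is held straight, with the blade tip at (262,44) and the handle's front at (262,172). I'll check the tip position and the seams beside this insert.

```bash
python3 - <<'E'
from h import *
c=dict(np.load('pics/w6.npz'))
print((fray(c,[(262,44),(262,172)],.1139)*1000).round(1)); 
g=cv2.cvtColor(c['img'],cv2.COLOR_RGB2GRAY)
for v in (60,66):
    r=g[v,140:450].astype(int); i=np.where((r<np.minimum(np.roll(r,4),np.roll(r,-4))-25))[0]+140; print(i)
print((fray(c,[(215,66),(304,66),(389,66)],.019)*1000).round(1))
t=np.radians(2.33); ex=-np.array([np.cos(t),np.sin(t)]);print([np.array([524.7,198.2])-79*ex,np.array([524.7,198.2])+10*-ex])
E
```

```text
[[603.3 199.7 113.9]
 [535.9 196.9 113.9]]
[213 214 252 253 254 268 302 303 304 385 386 387]
[212 213 214 251 252 253 268 269 302 303 304 385 386 387]
[[603.2 238.2  19. ]
 [606.1 164.7  19. ]
 [615.3  88.8  19. ]]
[array([603.63468637, 201.41174215]), array([534.69173245, 198.60654964])]
```

{"name": "arm_command", "arguments": {
  "xyz": [
    [0, 1.2, -20],
    [0, 0, -25],
    [0, 0, -20],
    [0, 0, -12],
    [0, 0, -8],
    [0, 0, -4],
    [0, 0, -2],
    [0, 0, 0],
    [0, 0, 0]
  ],
  "spin": [0, 0, 0, 0, 0, 0, 0, 0, 0]
}}

```text
time: 18.85
tool_pos: [0.4948, 0.1983, 0.1969]
tool_rot: [-3.141, -0.001, 0.04]
contact_force: [-0.4, -0.7, -1.5]
opening: 0.0263
grip_force: 15.0
```

{"name": "arm_command", "arguments": {
  "xyz": [
    [0, -1, -0.5],
    [0, 0, 0],
    [0, 0, 0]
  ],
  "spin": [0, 0, 0]
}}

```text
time: 19.15
tool_pos: [0.4947, 0.1972, 0.196]
tool_rot: [3.142, -0.0, 0.04]
contact_force: [-0.4, 0.1, -1.1]
opening: 0.0267
grip_force: 15.0
```

{"name": "arm_command", "arguments": {
  "xyz": [
    [0, 0, 0],
    [0, 0, 0],
    [0, 0, 0],
    [0, 0, 3],
    [0, 0, 5],
    [0, 0, 15],
    [0, 0, 30],
    [0, 0, 40],
    [0, 0, 30],
    [0, 0, 0],
    [0, 0, 0]
  ],
  "spin": [0, 0, 0, 0, 0, 0, 0, 0, 0, 0, 0],
  "jaw": -0.34
}}

```text
time: 20.25
tool_pos: [0.4945, 0.1972, 0.3196]
tool_rot: [-3.141, -0.002, 0.04]
contact_force: [-0.6, 0.2, -0.9]
opening: 0.0301
grip_force: 0.0
```

```bash
python3 - <<'E'
from h import *
c=shot('wrist','w7.png')
t=shot('top','top3.png'); g=t['img'].astype(int)
for n,roi in (('large',(298,200,322,224)),('small',(325,200,346,220))):
    q=max(comps(g.mean(2)>110,roi,10),key=len); (u,v),r=cv2.minEnclosingCircle(q.astype(np.float32)); z={'large':.026,'small':.02}[n]
    print(n,(ray(t,[(u,v)],z)*1000).round(1), (ray(t,q,z).mean(0)*1000).round(1), r*3.4*2)
w=dict(np.load('pics/w1.npz')); 
E
```

```text
large [[ 425.  -249.3   26. ]] [ 424.5 -249.2   26. ] 48.681274032592775
small [[ 435.5 -339.8   20. ]] [ 435.6 -339.3   20. ] 38.195746612548824
```

View pics/w7.png

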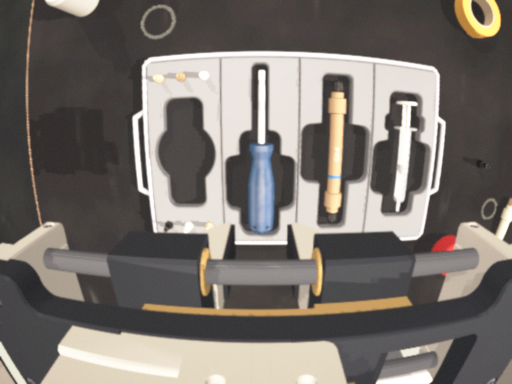

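The screwdriver is seated, with the blade in its slot and the handle in its bed. Next, the large cap, gripped along the insert's x so the fingers enter the slot.

{"name": "arm_command", "arguments": {
  "xyz": [
    [-5, -32, 0],
    [-5, -32, 0],
    [-5, -32, 0],
    [-5, -32, 0],
    [-5, -32, 0],
    [-5, -32, 0],
    [-5, -32, 0],
    [-5, -32, 0],
    [-5, -32, 0],
    [-5, -32, 0],
    [-5, -32, 0],
    [-5, -32, 0],
    [-5, -32, 0],
    [-4.5, -31, -20],
    [0, 0, -30],
    [0, 0, -20],
    [0, 0, 0],
    [0, 0, 0]
  ],
  "spin": [6.4, 6.4, 6.4, 6.4, 6.4, 6.4, 6.4, 6.4, 6.4, 6.4, 6.4, 6.4, 6.4, 6.8, 0, 0, 0, 0],
  "jaw": 0.63,
  "squeeze": 12
}}

```text
time: 22.15
tool_pos: [0.4251, -0.2497, 0.2482]
tool_rot: [-3.14, -0.001, 1.611]
contact_force: [0.4, -0.1, -0.2]
opening: 0.0748
grip_force: 0.0
```

{"name": "arm_command", "arguments": {
  "xyz": [
    [0, 0, -20],
    [0, 0, -20],
    [0, 0, -14],
    [0, 0, -10],
    [0, 0, 0],
    [0, 0, 0]
  ],
  "spin": [0, 0, 0, 0, 0, 0]
}}

```text
time: 22.75
tool_pos: [0.4255, -0.2499, 0.1855]
tool_rot: [3.141, 0.001, 1.611]
contact_force: [-0.3, 0.1, 0.2]
opening: 0.075
grip_force: 0.0
```

{"name": "arm_command", "arguments": {
  "xyz": [
    [0, 0, 0],
    [0, 0, 0],
    [0, 0, 0],
    [0, 0, 0],
    [0, 0, 0],
    [0, 0, 0],
    [0, 0, 0],
    [0, 0, 0]
  ],
  "spin": [0, 0, 0, 0, 0, 0, 0, 0],
  "jaw": -1
}}

```text
time: 23.55
tool_pos: [0.4252, -0.2499, 0.1851]
tool_rot: [3.141, 0.0, 1.611]
contact_force: [-1.4, 0.9, 4.8]
opening: 0.0487
grip_force: 12.0
```

{"name": "arm_command", "arguments": {
  "xyz": [
    [0, 0, 10],
    [0, 0, 25],
    [0, 0, 35],
    [7.4, 40, 30],
    [7.4, 40, 0],
    [7.4, 40, 0],
    [7.4, 40, 0],
    [7.4, 40, 0],
    [7.4, 40, 0],
    [7.4, 40, 0],
    [7.4, 40, 0],
    [7.4, 40, 0],
    [7.4, 40, 0],
    [7.4, 40, 0],
    [7.4, 40, 0],
    [7.4, 40, 0],
    [7.7, 41.6, 0],
    [0, 0, 0],
    [0, 0, 0],
    [0, 0, 0]
  ],
  "spin": [0, 0, 0, 0, 0, 0, 0, 0, 0, 0, 0, 0, 0, 0, 0, 0, 0, 0, 0, 0]
}}

```text
time: 25.55
tool_pos: [0.5287, 0.3105, 0.2844]
tool_rot: [-3.141, 0.001, 1.611]
contact_force: [0.2, -0.4, -0.5]
opening: 0.0485
grip_force: 12.0
```

```bash
python3 - <<'E'
from h import *
c=shot('wrist','w8.png'); print(observe()['tool_pos'],np.round(c['world_from_camera'],3).tolist())
E
```

```text
[0.52888266 0.31022624 0.2845427 ] [[0.999, -0.04, -0.01, 0.526], [0.041, 0.958, 0.283, 0.387], [-0.001, -0.283, 0.959, 0.265], [0.0, 0.0, 0.0, 1.0]]
```

View pics/w8.png

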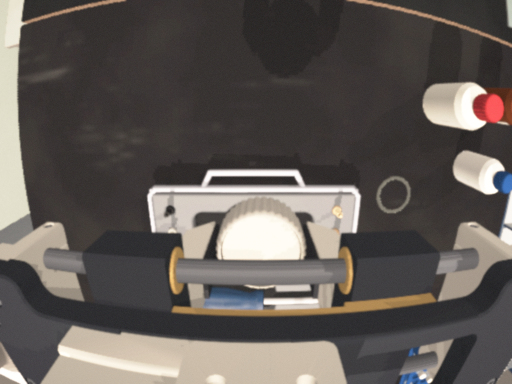

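The cap is held at (262,240). I sent one lateral row too many, so I'm correcting by (-7,-38.6) mm and then descending.

{"name": "arm_command", "arguments": {
  "xyz": [
    [-3.6, -19.3, 0],
    [-3.6, -19.3, -10],
    [0, 0, -20],
    [0, 0, -20],
    [0, 0, -10],
    [0, 0, 0],
    [0, 0, 0]
  ],
  "spin": [0, 0, 0, 0, 0, 0, 0]
}}

```text
time: 26.3
tool_pos: [0.522, 0.2725, 0.2251]
tool_rot: [3.141, -0.0, 1.611]
contact_force: [0.3, 0.7, 1.1]
opening: 0.049
grip_force: 12.0
```

{"name": "arm_command", "arguments": {
  "xyz": [
    [0, -0.8, -12],
    [0, 0, -8],
    [0, 0, -5],
    [0, 0, -4],
    [0, 0, -2],
    [0, 0, 0],
    [0, 0, 0]
  ],
  "spin": [0, 0, 0, 0, 0, 0, 0]
}}

```text
time: 27.0
tool_pos: [0.5218, 0.2721, 0.1936]
tool_rot: [3.141, -0.0, 1.611]
contact_force: [0.6, -0.3, -0.2]
opening: 0.0484
grip_force: 12.0
```

{"name": "arm_command", "arguments": {
  "xyz": [
    [0, 0, 0],
    [0, 0, 0],
    [0, 0, 0],
    [0, 0, 0],
    [0, 0, 5],
    [0, 0, 15],
    [0, 0, 30],
    [0, 0, 40],
    [0, 0, 40],
    [-10, -40, 30],
    [-10, -40, 0],
    [-10, -40, 0],
    [-10, -40, 0],
    [-10, -40, 0],
    [-10, -40, 0],
    [-10, -40, 0],
    [0, 0, 0],
    [0, 0, 0]
  ],
  "spin": [0, 0, 0, 0, 0, 0, 0, 0, 0, 0, 0, 0, 0, 0, 0, 0, 0, 0],
  "jaw": 0.32
}}

```text
time: 28.8
tool_pos: [0.4518, -0.0079, 0.3534]
tool_rot: [3.141, -0.0, 1.609]
contact_force: [0.0, 0.2, 0.8]
opening: 0.0607
grip_force: 0.0
```

```bash
python3 - <<'E'
from h import *
s=shot('side','side9.png'); t=shot('top','top9.png')
a=cv2.resize(t['img'][140:220,135:350],None,fx=3.7,fy=3.7,interpolation=cv2.INTER_CUBIC)
b=cv2.resize(s['img'][145:275,190:360],None,fx=2.2,fy=2.2,interpolation=cv2.INTER_CUBIC)
o=np.zeros((600,800,3),np.uint8); o[:a.shape[0],:a.shape[1]]=a; o[300:300+b.shape[0],:b.shape[1]]=b; cv2.imwrite('pics/f.png',o[:,:,::-1])
P=cloud(t); 
for n,xy in dict(col=(528,125),syr=(530,51),hand=(490,197),cap=(522,272)).items():
    d=np.hypot(P[...,0]-xy[0]/1e3,P[...,1]-xy[1]/1e3); print(n,np.median(P[...,2][d<.006]).round(4))
g=t['img'].astype(int).mean(2); q=max(comps(g>110,(325,200,346,220),10),key=len); print('small',(ray(t,q,.02).mean(0)*1000).round(1))
E
```

```text
col 0.0213
syr nan
hand 0.0339
cap 0.0323
small [ 435.6 -339.3   20. ]
  return _methods._mean(a, axis=axis, dtype=dtype,
  ret = ret.dtype.type(ret / rcount)
```

View pics/f.png

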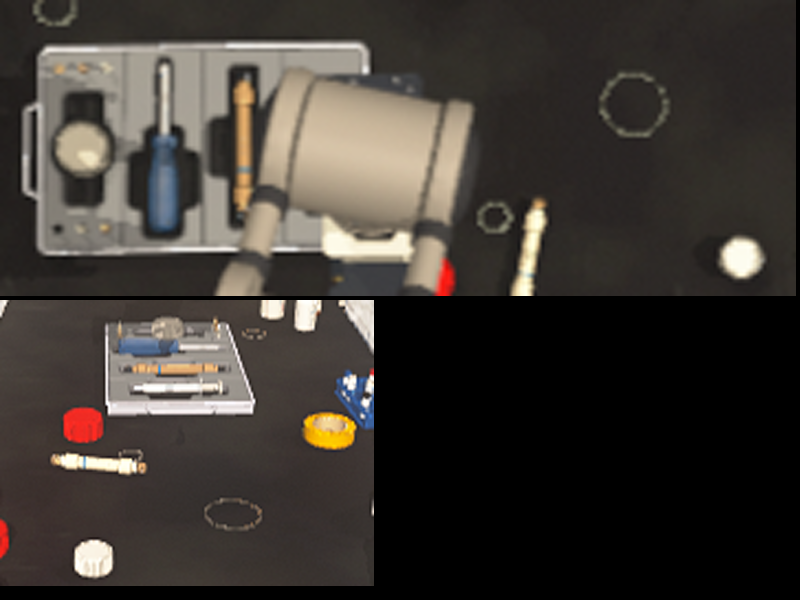

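The heights match seating on the floors: handle top at about 34 mm, cap at 32 mm, column at 21 mm. The side view shows the syringe in its pocket, and the look-alikes haven't moved. Handing in.

```bash
python3 -c "
from cell import *
print(hand_in())"
```

```text
the job is handed in; nothing more can be done
None
```

The long column, syringe, blue screwdriver and large cap are each in their own tray pockets. The short column and small cap were left untouched, and the job was handed in at about 29 s. Measured heights show the screwdriver and cap on the pocket floor. The column read about 4 mm low, and the syringe was checked by camera view only.

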